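# Lift a hanging wheel pair off its hooks with a fork and pack it

## Robot

A 7-joint arm with a two-finger parallel gripper is mounted at the origin on the work surface. World frame = base frame: x ahead of the robot, y to its left, z up, the work surface at z = 0. Lengths are in m, angles in rad, forces in N, time in s.
With the tool pointing down it reaches from about 0.425 to 1.025 m from the base axis. Payload 3.6 kg.
Tool frame: the origin (TCP) lies on the centre line of the jaws, within the pads' length; the fingertips stand 19 mm ahead of it and the grasp point (between the pads) is the TCP; z points along the fingers, y is the line along which they close (so a half turn about z gives the same grasp; the last joint's range is limited). The gripper opens to 85 mm and grips with 20 to 120 N. Pads are 22 mm wide; open, the fingers measure 114 mm over their backs; the gripper's body (76 mm by 85 mm) begins 54 mm behind the grasp point. The pads swing forward as they close: fully open they stand 13 mm farther back than shut.
Start: joints at [-1.442, 0.591, 0.048, 1.609, -0.033, 0.943, -0.034], TCP at [0.16, 0.707, 0.25] pointing down, gripper open.
Joint ranges: [-2.69, 2.69], [-0.47, 2.24], [-1.27, 1.36], [0.19, 2.51], [-1.53, 4.68], [0.08, 2.07], [-3.09, 3.09]. Speed limits (rad/s): [2.57, 2.57, 3.14, 3.14, 3.14, 3.14, 3.14].

## Interface

Orientations are given as a 3x3 rotation matrix whose columns are the frame's x, y, z axes.
In Python, from plant import arm gives the robot as it stands. Calls block until the motion is done:
- arm.movep(position, orientation): joint-space move of the TCP to a pose.
- arm.move_l(position, orientation=None, speed=0.15, force_limit=None): straight line of the TCP; orientation=None keeps the orientation; speed is the mean speed in m/s. With force_limit (N) it stops when the force on the tool has changed by that much, and returns True; else False.
- arm.move_j(angles): joint-space move.
- arm.open_gripper() and arm.grasp(): open the fingers fully, or close them until they stop; the grip force is fixed at half the most.
- arm.hold(seconds).
- arm.solve_ik(position, orientation): joint angles nearest the present ones, or None.
- arm.grab_frame(name): name is "scene" or "top" or "wrist"; returns (picture, depth): 400x640x3 uint8, blue, green, red; 400x640 float32, m along the optical axis (not along the pixel's ray), 0 where there is no reading.
- arm.get_calibration(name): a dict with "intrinsics" (3x3 intrinsics, pixels), "rvec" (rotation vector, rad) and "tvec" (3), from world to camera coordinates, as OpenCV has them. Camera axes: x right, y down, z forward; pixel columns grow to the right and rows downward; lengths in m; the calibration is good to about 2 mm. The wrist camera is an equidistant fisheye: a pixel r from the principal point sees the ray r / f radians off the axis. A picture is of the moment at which its call begins: read the wrist's pose just before it. get_calibration takes no time and is no camera call; for the wrist camera it gives the pose at the moment of the call.
A pose or a line that the arm cannot do raises arm.Unreachable and nothing moves.
- arm.hand_in(): hands the job in; it is judged then, once.
Readings, each from a call of its own:
- arm.get_time_s(): time.
- arm.get_joints(): joint angles.
- arm.get_dq(): joint speeds.
- arm.get_effort(): joint torques, N m.
- arm.get_position(): TCP position.
- arm.get_orientation(): TCP orientation.
- arm.get_ft_force(): force on the tool from outside, world axes, zero at the start.
- arm.get_wrist_torque(): the same for the moment, N m.
- arm.get_grip_width(): opening from 0.0 (shut) to 1.0 (fully open).
- arm.get_finger_force(): force on a finger pad.
Only numpy, scipy, OpenCV 4.12 (cv2) and the standard library are available. Lean on these libraries where they do the work, as an engineer would, in place of code of your own. Each camera call takes 0.05 s, during which the arm holds its last target. There are 200 camera calls.

## Task

Use the forked lifter to lift the pair of wheels on its axle up and off the two hooks of the rack, and pack it gently, lying level, into the empty front bay of the open box so that both wheels rest on the bay's floor; carry it on the lifter only, and never drop it or touch it with the gripper or arm. Then stand the lifter upright on the bare worktop again and let go; leave the bottle, the bowl, the skate tool and what is already in the box undisturbed.

Things in the scene. Friction and masses are not known exactly. Their poses are not given: they have to be found in the camera images.
- wheelset: two purple skate wheels (60 mm diameter, 36 mm wide, centres 64 mm either side of the middle) fixed on a steel axle 10 mm thick, 176 mm long, about 240 g; 92 mm of bare axle between the wheels. Origin in the middle of the axle; y along the axle, x and z turn as it rolls. It starts hanging level on the rack's hooks, up to 4 mm off the middle.
- rack: fixed steel rack, origin on the worktop below the hung axle; its open side is -x. Two posts at x = 38, y = -38.5 and 38.5 mm, 139 mm high, on a base plate 100 x 130 x 10 mm (x from -28 to 72). Each bears a flat hook, 6 mm wide in y, pointing to -x. Between the hooks it is open but for a low cross bar at x = 38, z = 54 to 66 mm.
- hooks (a point): middle point between the rack's two hooks, where the hung axle's centre lies, 130 mm above the worktop; axes as the rack's. Relative to it: hook beds top at z = -5, undersides -11 mm; upturned front lips x = -14 to -9, top z = 9 mm; rear stops x = 9 to 14, top z = 5 mm.
- lifter: aluminium L-shaped forked lifter, 200 g, standing on its fork. Origin on its underside below the middle of the grip; the fork points to +x. Grip: black block 30 mm (x) by 28 mm (y), z = 70 to 118 mm, on an upright plate 8 mm (x) by 52 mm (y) at x = 0. Foot: 52 mm wide, x = -26 to 4 mm, 6 mm thick. Tines 6 mm thick, 8 mm wide, at y = -22 and 22 mm, reaching to x = 58 mm.
- seat (a point): middle point between the lifter's two axle seats, on the level of the tines' top: 43 mm ahead (+x) of the grip and 6 mm above the lifter's underside. On each tine the seat is 18 mm long, from a ridge 6 mm high (9 to 13 mm behind this point) to an upturned tip 10 mm high (9 to 15 mm ahead).
- box: fixed grey open box, outside 148 mm (x) by 202 mm (y), walls 5 mm thick and 46 mm high, floor 6 mm. Origin at the centre of its underside. The front (-x) wall is cut away down to the floor over its middle 80 mm, so that the lifter can be drawn out that way. A divider at x = 3 to 7 mm, its top at z = 30 mm, parts the empty front bay from the filled rear bay.
- bay (a point): centre of the floor of the box's empty front bay, 6 mm above the worktop, axes as the box's. The bay is 72 mm (x, from -36 to +36 mm) by 192 mm (y). The wheel pair goes here with its axle along y; resting, its axle centre is 30 mm above this point.
- jar: glass jar of spacers, 52 mm diameter, 78 mm high, standing in the box's rear bay; origin at the centre of its underside. Leave it there.
- baseplate: aluminium truck baseplate 56 by 84 mm, 28 mm high, lying in the box's rear bay; origin at the centre of its underside. Leave it there.
- bottle: white lubricant bottle, 54 mm diameter, 190 mm high, standing on the worktop; origin at the centre of its underside. Bystander.
- bowl: steel magnetic bowl of bolts, 110 mm diameter, 34 mm high; origin at the centre of its underside. Bystander.
- skate_tool: chrome T-shaped skate tool lying flat, stem 120 mm along y, head 95 mm along x, 16 mm high; origin in the middle of the stem on its underside. Bystander.
Things that resemble listed ones, but are neither listed nor needed, are in the scene too. What is meant by the rack is not blue, and is the smaller of those in its own colour.

How it is judged:
On the way:
1. the wheel pair is carried by the lifter alone, its axle lifted clear above the rack's hooks (contact force between wheelset and lifter above 0.5 N and contact force between wheelset and rack below 0.05 N and height (world z) of wheelset above 0.146 m), for 0.2 s.
At the end, for the whole second after the job is handed in: Wheel pair at rest in the front bay: axle middle within 10 mm (x), 12 mm (y) of its centre, 26-34 mm over its floor, within 0.12 rad of the box's y, not touching the lifter. Lifter upright (0.1 rad) on the worktop (below 3.5 mm), at rest. Jar and baseplate upright (0.2 rad) (x of wheelset in the frame of bay between -0.01 and 0.01 m and y of wheelset in the frame of bay between -0.012 and 0.012 m and z of wheelset in the frame of bay between 0.026 and 0.034 m and angle between the y axis of wheelset and the y axis of box, either way round below 0.12 rad and linear speed of each of wheelset, lifter below 0.02 m/s and contact force between wheelset and lifter below 0.05 N and angle between lifter's own z axis and vertical below 0.1 rad and height (world z) of lifter below 0.0035 m and angle between each of jar, baseplate's own z axis and vertical below 0.2 rad).
It fails at once if the gripper or arm touches the wheel pair (over 0.5 N) (contact force between any of the fingers, the arm and wheelset above 0.5 N).
It fails at once if the wheel pair is dropped or flung (faster than 0.8 m/s) (linear speed of wheelset above 0.8 m/s).
It fails at once if the jar or the baseplate in the box is moved more than 20 mm (distance of any of jar, baseplate from where it was at the start of the episode above 0.02 m).
It fails at once if the bottle, bowl or skate tool is moved more than 20 mm or tipped over (distance of any of bottle, bowl, skate_tool from where it was at the start of the episode above 0.02 m or angle between any of bottle, bowl, skate_tool's own z axis and vertical above 0.5 rad).
It also fails if it takes over 67 s, if anything falls off the work surface, if the arm or the gripper's body presses on something with over 40 N, if the wrist force passes 120 N, or if a joint passes its speed limit or range.

## Working session

There is one attempt and no reset: what is moved stays moved. The work goes in short steps, each a Python script; the robot and the scene stay as the last script left them, time stands still between calls to the robot, and variables do not carry over. Pictures are saved under pics/ and viewed, at most 10 in all, crops included, and the job is handed in when it is done.

```bash
mkdir -p pics; ls; python3 - <<'E'
from plant import arm
import cv2,numpy as np
for n in("scene","top"):
    p,d=arm.grab_frame(n); cv2.imwrite(f"pics/{n}.png",p); np.save(f"{n}.npy",d)
    c=arm.get_calibration(n); print(n,c, (d>0).mean())
E
```

```text
pics
scene {'intrinsics': array([[415.18103546,   0.        , 315.64161158],
       [  0.        , 415.18103546, 199.37395648],
       [  0.        ,   0.        ,   1.        ]]), 'rvec': array([ 0.97754256,  2.68132655, -0.77909141]), 'tvec': array([ 0.38721125, -0.2453868 ,  1.51973936])} 0.99601171875
top {'intrinsics': array([[432.23508149,   0.        , 320.39875295],
       [  0.        , 432.23508149, 200.20327673],
       [  0.        ,   0.        ,   1.        ]]), 'rvec': array([ 2.10676595, -2.17165519,  0.11837628]), 'tvec': array([0.07099429, 0.55735073, 1.40208285])} 0.99609765625
```

View pics/scene.png

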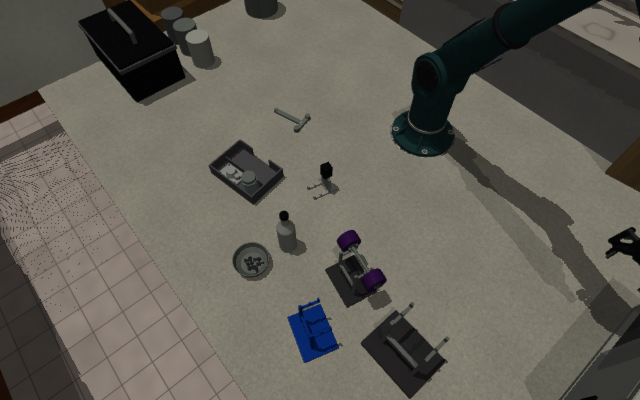

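View pics/top.png

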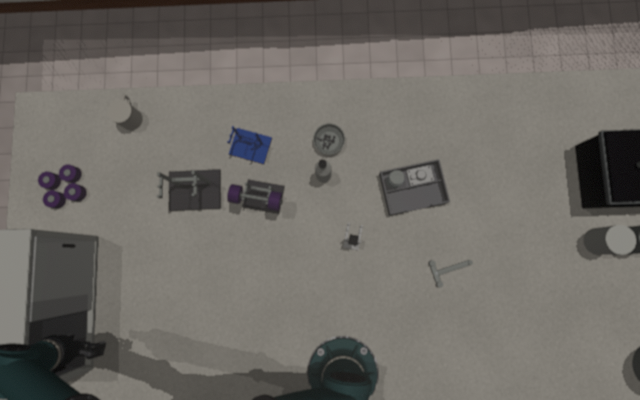

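Top view: the wheel-bearing rack is at about (262,196), the lifter at (353,238), the box at (413,188), the bottle at (322,170), the bowl at (328,140) and the tool at (450,268). The decoys are the blue rack and the larger dark rack.

```bash
cat > h.py <<'E'
import cv2,numpy as np
def cam(c):
    return c["intrinsics"],cv2.Rodrigues(np.array(c["rvec"],float))[0],np.array(c["tvec"],float).ravel()
def cloud(d,c,fish=False):
    K,R,t=cam(c); v,u=np.mgrid[:d.shape[0],:d.shape[1]]
    x=(u-K[0,2])/K[0,0]; y=(v-K[1,2])/K[1,1]
    if fish:
        th=np.hypot(x,y); s=np.where(th>1e-9,np.tan(np.minimum(th,1.5))/np.maximum(th,1e-9),1); x=x*s;y=y*s
    P=np.stack([x*d,y*d,d],-1)
    return (P-t)@R
def ray(px,c,z,fish=False):
    K,R,t=cam(c); px=np.atleast_2d(np.array(px,float))
    x=(px[:,0]-K[0,2])/K[0,0]; y=(px[:,1]-K[1,2])/K[1,1]
    if fish:
        th=np.hypot(x,y); s=np.tan(th)/np.maximum(th,1e-9); x=x*s;y=y*s
    D=np.stack([x,y,np.ones_like(x)],-1)@R; o=-t@R
    return o+D*((z-o[2])/D[:,2])[:,None]
E
python3 - <<'E'
from plant import arm
from h import *
p=cv2.imread("pics/top.png");c=arm.get_calibration("top");d=np.load("top.npy");P=cloud(d,c)
ps=cv2.imread("pics/scene.png");Ps=cloud(np.load("scene.npy"),arm.get_calibration("scene"))
print("table z",np.median(P[250:300,200:300,2]),np.median(Ps[180:240,390:420,2]))
for n,im,Q in(("top",p,P),("scene",ps,Ps)):
    h=cv2.cvtColor(im,cv2.COLOR_BGR2HSV); m=cv2.inRange(h,(130,80,25),(165,255,255))
    k,l,s,ce=cv2.connectedComponentsWithStats(m)
    for i in range(1,k):
        if s[i,4]>15: q=Q[l==i]; print(n,s[i],ce[i].round(1),np.median(q,0).round(3),q[:,2].max().round(3))
for n,(u0,u1,v0,v1) in dict(box=(375,452,155,220),lifter=(335,370,222,255),rack=(222,292,172,218),bottle=(310,335,155,190),bowl=(310,348,122,160),tool=(425,475,255,290)).items():
    q=P[v0:v1,u0:u1].reshape(-1,3); q=q[(q[:,2]>.006)&(q[:,2]<.3)]
    hi=q[q[:,2]>.038] if n in("box",) else q
    r=cv2.minAreaRect((hi[:,:2]*1000).astype(np.float32)); print(n,len(q),r,q.max(0).round(3),q.min(0).round(3))
cr=cv2.resize(p[120:300,220:480],None,fx=3,fy=3,interpolation=cv2.INTER_CUBIC);cv2.imwrite("pics/crop1.png",cv2.convertScaleAbs(cr,alpha=1.6))
E
```

```text
table z -0.0014939348377031292 -0.00010010671714105564
top [ 59 166  17  15 143] [ 67.5 172.9] [0.681 0.916 0.035] 0.042
top [ 39 173  16  15 141] [ 47.  179.8] [0.66  0.986 0.034] 0.043
top [ 63 183  18  17 159] [ 72.5 191.8] [0.615 0.896 0.034] 0.042
top [228 186  13  16 142] [233.8 192.9] [0.574 0.317 0.155] 0.163
top [ 44 190  17  17 156] [ 52.1 198.6] [0.594 0.965 0.034] 1.466
top [269 192  12  16 140] [274.1 199.3] [0.551 0.194 0.156] 1.466
scene [337 230  24  21 250] [347.2 238.5] [0.559 0.199 0.155] 1.157
scene [361 269  25  21 298] [372.2 278. ] [0.587 0.322 0.155] 1.157
box 1824 ((594.674072265625, -259.8997802734375), (148.87852478027344, 204.41925048828125), 10.091560363769531) [ 0.714 -0.13   0.09 ] [ 0.49  -0.372  0.006]
lifter 182 ((431.4410400390625, -47.885414123535156), (104.83081817626953, 99.63874053955078), 85.02975463867188) [0.482 0.007 0.122] [ 0.377 -0.098  0.006]
rack 1246 ((588.3677978515625, 280.6095886230469), (219.29537963867188, 144.34756469726562), 89.01885223388672) [0.662 0.389 0.163] [0.516 0.172 0.006]
bottle 312 ((652.4098510742188, 45.34104919433594), (60.05241394042969, 97.5932388305664), 83.29545593261719) [0.704 0.078 0.193] [0.601 0.016 0.006]
bowl 505 ((750.8338623046875, 26.884891510009766), (116.95598602294922, 174.42979431152344), 87.54117584228516) [0.835 0.086 0.189] [ 0.664 -0.035  0.006]
tool 274 ((316.82159423828125, -374.7198791503906), (89.0986557006836, 140.30523681640625), 10.975750923156738) [ 0.358 -0.298  0.021] [ 0.26  -0.441  0.006]
```

View pics/crop1.png

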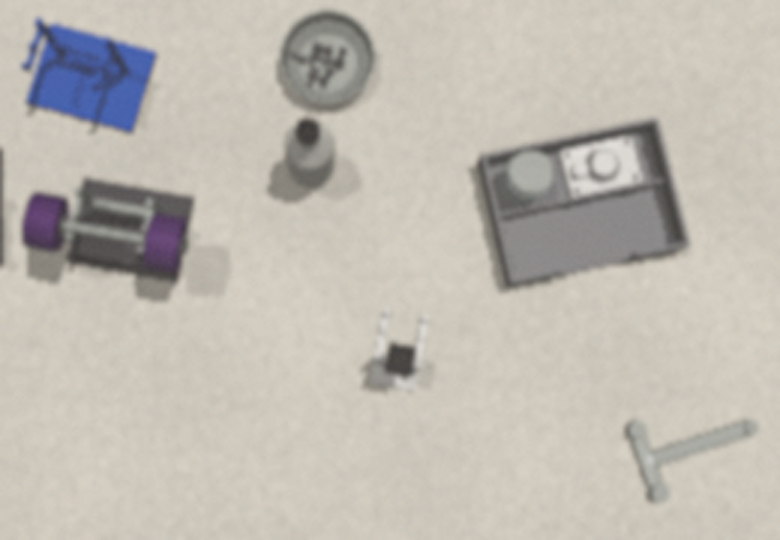

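Crop: the rack and the box both open toward the robot, with the rack yawed about -0.2 and the box about +0.17. The lifter's black grip is at crop (400,360) with its tines pointing up, so roughly +x. Next I take wrist views of each.

```bash
cat >> h.py <<'E'
def Rd(yaw,pitch=0.):
    # tool down, tool x along heading yaw; pitch>0 raises the fork tips
    c,s=np.cos(yaw),np.sin(yaw)
    R=np.array([[c,s,0],[s,-c,0],[0,0,-1.]])
    ax=np.array([s,-c,0])*pitch
    return cv2.Rodrigues(ax)[0]@R
E
python3 - <<'E'
from plant import arm
from h import *
import pickle
print(arm.get_orientation().round(2),arm.get_time_s())
for p,y in(((.40,-.05,.1),-.12),((.40,-.05,.1),3.02)):
    q=arm.solve_ik(np.array(p),Rd(y)); print(None if q is None else np.round(q,2))
for n,p,y in(("rack",(.50,.275,.36),-.2),("lifter",(.46,-.05,.28),-.12),("box",(.53,-.26,.30),.175)):
    arm.movep(np.array(p),Rd(y)); arm.hold(.3)
    c=arm.get_calibration("wrist"); im,d=arm.grab_frame("wrist")
    cv2.imwrite(f"pics/w_{n}.png",im); pickle.dump((im,d,c),open(f"w_{n}.pkl","wb"))
    K,R,t=cam(c); print(n,arm.get_time_s(),"cam",(-t@R).round(3),"axis",R[2].round(2),K[0,0],(d>0).mean(),arm.get_joints().round(2))
ims=[cv2.imread(f"pics/w_{n}.png") for n in("rack","lifter","box")]
cv2.imwrite("pics/w_all.png",cv2.resize(np.vstack([np.hstack(ims[:2]),np.hstack([ims[2],ims[2]*0])]),(800,500),interpolation=cv2.INTER_AREA))
E
```

```text
[[-0.98  0.22 -0.  ]
 [ 0.22  0.98 -0.  ]
 [-0.   -0.   -1.  ]] 0.1
[-0.18  0.51  0.25  2.43 -0.52  0.24 -1.14]
[ 0.05  0.5  -0.05  2.42  0.12  0.23  1.34]
rack 2.4667 cam [0.566 0.262 0.484] axis [-0.26  0.05 -0.96] 309.70691628693146 0.98581640625 [-1.27  0.4   0.95  1.87 -0.37  1.06 -1.94]
lifter 4.0917 cam [ 0.528 -0.057  0.404] axis [-0.27  0.03 -0.96] 309.70691628693146 0.98584375 [-0.76  0.34  0.99  2.18 -0.4   0.81 -1.21]
box 5.3333 cam [ 0.597 -0.246  0.424] axis [-0.26 -0.05 -0.96] 309.70691628693146 0.9855 [-0.19  0.47  0.8   1.89 -0.41  0.95 -0.59]
```

View pics/w_all.png

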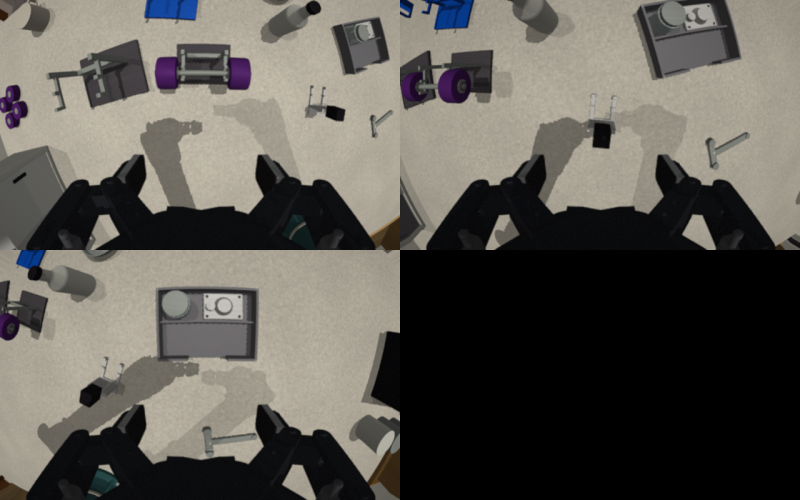

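```bash
cat > meas.py <<'E'
from h import *
import pickle
from scipy.optimize import least_squares
def load(n):
    im,d,c=pickle.load(open(f"w_{n}.pkl","rb")); P=cloud(d,c,True); P[d<=0]=9; P[~np.isfinite(P).all(-1)]=9
    P[230:]=np.where(np.abs(np.arange(640)-320)[None,:,None]<270,9,P[230:]); return im,P
def purple(im): return cv2.erode(cv2.inRange(cv2.cvtColor(im,cv2.COLOR_BGR2HSV),(130,80,25),(165,255,255)),np.ones((3,3)))>0
def near(P,xy,r): return np.hypot(P[...,0]-xy[0],P[...,1]-xy[1])<r
def wheels(im,P,xy,yaw0,z0,tol=.12):
    m=purple(im)&near(P,xy,tol); q=P[m]
    def f(v):
        n=np.array([np.cos(v[0]),np.sin(v[0])]); return np.hypot((q[:,:2]-xy)@n-v[1],q[:,2]-v[2])-.03
    s=least_squares(f,[yaw0,0,z0],loss="soft_l1",f_scale=.002)
    y=np.array([-np.sin(s.x[0]),np.cos(s.x[0])]); a=(q[:,:2]-xy)@y
    lo,hi=np.percentile(a,[1,99]); inn=a[a>(lo+hi)/2].min(),a[a<(lo+hi)/2].max()
    c=np.array(xy)+s.x[1]*np.array([np.cos(s.x[0]),np.sin(s.x[0])])+y*(lo+hi)/2
    print("wheels yaw %.3f z %.4f rms %.4f len %.4f inner mid off %.4f"%(s.x[0],s.x[2],np.std(f(s.x)),hi-lo,sum(inn)/2-(lo+hi)/2),"c",c.round(4)); return s.x[0],c
E
python3 - <<'E'
from meas import *
def band(P,xy,r,a,b): return P[near(P,xy,r)&(P[...,2]>a)&(P[...,2]<b)]
def rect(q): return cv2.minAreaRect((q[:,:2]*1000).astype(np.float32))
for n in("rack","lifter","box"):
    im,P=load(n); t=P[(np.abs(P[...,2])<.008)&near(P,(.5,0),.6)]; print(n,"table",np.median(t[:,2]).round(4),t[:,2].std().round(4))
im,P=load("rack"); yaw,c=wheels(im,P,(.57,.26),-.2,.13)
L=lambda q,c,yaw:(q[:,:2]-c)@np.array([[np.cos(yaw),-np.sin(yaw)],[np.sin(yaw),np.cos(yaw)]])
q=P[~purple(im)&near(P,(.57,.26),.14)&(P[...,2]>.11)&(P[...,2]<.15)]; l=L(q,c,yaw)*1000
s=(l[:,0]>14)&(l[:,0]<60)&(abs(l[:,1])<60)
for sg in(-1,1):
    w=l[s&(l[:,1]*sg>0)]; print("post",len(w),np.percentile(w,[3,50,97],0).round(1).tolist())
q=band(P,(.60,.25),.14,.005,.015); l=L(q,c,yaw)*1000; print("plate",rect(q),np.percentile(l,[1,99],0).round(1).tolist())
for n in("lifter","box","rack"):
    im,P=load(n); q=band(P,(.42,-.05),.1,.110,.125); print(n,"grip",len(q),rect(q),q.mean(0).round(4))
im,P=load("lifter"); q=band(P,(.46,-.05),.1,.004,.02); g=band(P,(.42,-.05),.1,.11,.125); c=np.array(rect(g)[0])/1000
l=q[:,:2]-c; w=l[l[:,0]>.022]; print("tines",len(w)); 
for sg in(-1,1):
    v=w[w[:,1]*sg+sg*.0>0]; print(np.polyfit(v[:,0],v[:,1],1).round(4),v.min(0).round(4),v.max(0).round(4))
for n in("box","lifter"):
    im,P=load(n); q=band(P,(.595,-.26),.15,.042,.05); r=rect(q);print(n,"boxtop",len(q),r,np.median(q[:,2]))
im,P=load("box");q=band(P,(.595,-.26),.15,.042,.05);l=L(q,np.array([.595,-.26]),.175);print(np.percentile(l,[.5,2,98,99.5],0).round(4).tolist())
E
```

```text
rack table 0.0007 0.0014
lifter table 0.0005 0.0017
box table 0.0004 0.002
wheels yaw -0.208 z 0.1299 rms 0.0018 len 0.1555 inner mid off 0.0000 c [0.5652 0.2582]
post 193 [[15.0, -56.5], [28.4, -40.9], [40.2, -37.2]]
post 207 [[15.2, 32.7], [28.1, 36.1], [41.4, 56.6]]
plate ((632.9454345703125, 249.13589477539062), (141.60763549804688, 213.78842163085938), 89.13175964355469) [[-27.0, -63.9], [168.6, 78.0]]
lifter grip 638 ((428.95849609375, -47.196617126464844), (27.828229904174805, 23.121084213256836), 78.6714096069336) [ 0.43   -0.0471  0.1179]
box grip 84 ((439.2354431152344, -46.42151641845703), (6.533292770385742, 22.88538932800293), 4.8341875076293945) [ 0.4391 -0.0454  0.1153]
rack grip 327 ((425.1391906738281, -45.53192138671875), (28.704069137573242, 30.88850212097168), 76.69375610351562) [ 0.4262 -0.0432  0.1176]
tines 308
[-0.2259 -0.0225] [ 0.0222 -0.037 ] [ 0.049  -0.0232]
[-0.2399  0.023 ] [0.0222 0.0061] [0.0575 0.0212]
box boxtop 2254 ((597.3359375, -260.0162353515625), (149.07550048828125, 203.12123107910156), 10.233232498168945) 0.046291404233760935
lifter boxtop 1728 ((597.400146484375, -259.6824951171875), (149.1986541748047, 204.37832641601562), 10.306327819824219) 0.04635018406112121
[[-0.0723, -0.1012], [-0.0709, -0.1006], [0.0761, 0.1005], [0.0765, 0.101]]
```

```bash
python3 - <<'E'
from plant import arm
from h import *
import pickle
R=Rd(-.215); g=np.array([.4285,-.047,.095])
arm.movep(g+[0,0,.12],R); arm.move_l(g+[0,0,.0],R,speed=.08,force_limit=15)
print(arm.get_position().round(4)); arm.grasp(); print("w",arm.get_grip_width(),arm.get_finger_force(),arm.get_time_s())
arm.move_l(g+[0,0,.12],R,speed=.1); arm.hold(.3)
c=arm.get_calibration("wrist"); pos,Ro=arm.get_position(),arm.get_orientation(); im,d=arm.grab_frame("wrist")
pickle.dump((im,d,c,pos,Ro),open("held.pkl","wb")); cv2.imwrite("pics/held.png",cv2.resize(im[60:340,160:480],None,fx=2.4,fy=2.1))
T=(cloud(d,c,True)-pos)@Ro   # tool frame
m=(d>0)&(np.abs(T[...,1])<.035)&(T[...,2]>.02)&(T[...,2]<.12)&(T[...,0]>.004)&(T[...,0]<.075)
for sg in(-1,1):
    q=T[m&(T[...,1]*sg>.012)]*1000; q=q[q[:,2]>70]; print(sg,len(q),np.percentile(q,[1,25,50,75,99],0).round(1).tolist()); print(np.polyfit(q[:,0],q[:,1],1).round(3),np.polyfit(q[:,0],q[:,2],1).round(3))
    h,e=np.histogram(q[:,0],np.arange(0,76,4)); print([ (int(a),round(float(np.median(q[(q[:,0]>=a)&(q[:,0]<a+4),2])),1)) for a,k in zip(e,h) if k>3])
print(arm.get_ft_force().round(2),arm.get_time_s())
E
```

```text
[ 0.4287 -0.047   0.0953]
w 0.3171218500538466 59.10763084888458 8.5333
-1 867 [[4.7, -25.9, 77.8], [17.4, -23.8, 87.7], [30.5, -21.7, 88.6], [42.8, -19.5, 89.2], [54.0, -17.9, 93.3]]
[ 3.0000e-03 -2.1797e+01] [-0.131 91.102]
[(4, 88.9), (8, 88.8), (12, 88.9), (16, 89.0), (20, 88.9), (24, 88.1), (28, 84.2), (32, 89.0), (36, 88.8), (40, 88.8), (44, 88.8), (48, 79.0), (52, 79.0)]
1 860 [[4.6, 18.0, 77.7], [17.9, 19.6, 87.6], [30.5, 21.7, 88.5], [42.9, 23.9, 89.1], [54.0, 26.0, 93.6]]
[-5.0000e-03  2.1893e+01] [-0.124 90.862]
[(4, 89.0), (8, 88.8), (12, 88.8), (16, 88.7), (20, 88.7), (24, 87.3), (28, 84.0), (32, 88.7), (36, 88.6), (40, 88.7), (44, 88.8), (48, 78.9), (52, 79.1)]
[-0.52  0.2  -2.12] 10.2333
```

View pics/held.png

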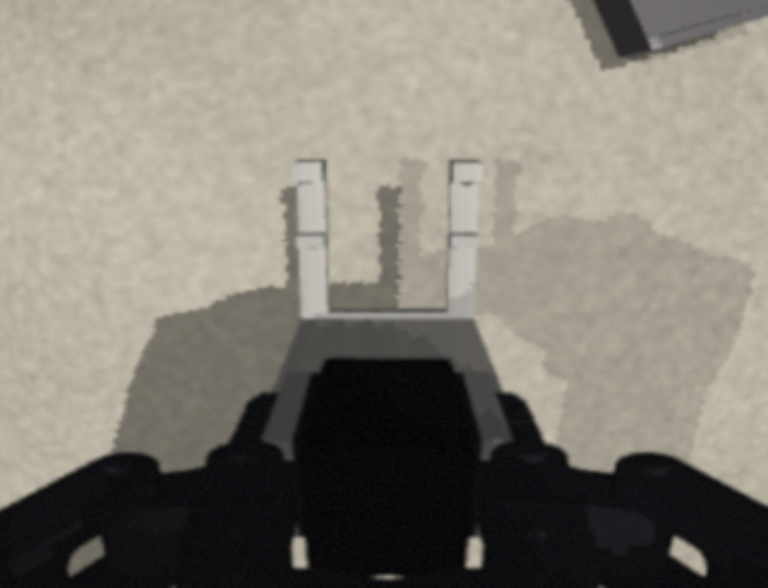

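The lifter is held straight and level. Its tine tips end about 54 mm ahead of the TCP, so the seat is 39 mm ahead and 89 mm below. Next I lift the wheelset.

```bash
cat >> h.py <<'E'
SEAT=np.array([.039,0,.0888])
def tcp(seat,yaw,pitch=0.):
    R=Rd(yaw,pitch); return np.array(seat)-R@SEAT,R
def loc(c,yaw,x,y,z):
    return np.array([c[0]+x*np.cos(yaw)-y*np.sin(yaw),c[1]+x*np.sin(yaw)+y*np.cos(yaw),z])
E
cat > view.py <<'E'
from plant import arm
from meas import *
def look(name,yaw0):
    pos,Ro=arm.get_position(),arm.get_orientation(); c=arm.get_calibration("wrist"); im,d=arm.grab_frame("wrist")
    pickle.dump((im,d,c),open(f"w_{name}.pkl","wb")); cv2.imwrite(f"pics/{name}.png",im)
    P=cloud(d,c,True); P[d<=0]=9; seat=pos+Ro@SEAT
    yaw,cc=wheels(im,P,seat[:2],yaw0,seat[2]+.005)
    y=np.array([-np.sin(yaw0),np.cos(yaw0)]);x=np.array([y[1],-y[0]]); e=cc-seat[:2]
    print("seat",seat.round(4),"wheel rel seat x %.4f y %.4f yaw %.3f"%(e@x,e@y,yaw-yaw0)); return e@x,e@y,yaw-yaw0
E
python3 - <<'E'
from view import *
c=(.5652,.2582);yaw=-.208; Y=-.0012
p,R=tcp(loc(c,yaw,-.10,Y,.19),yaw); arm.movep(p,R)
p,R=tcp(loc(c,yaw,-.10,Y,.107),yaw); arm.move_l(p,R,speed=.15)
look("pre",yaw)
p,R=tcp(loc(c,yaw,0,Y,.107),yaw); print("hit",arm.move_l(p,R,speed=.08,force_limit=6)); f0=arm.get_ft_force()
p,R=tcp(loc(c,yaw,0,Y,.172),yaw); arm.move_l(p,R,speed=.035)
arm.hold(.3); print("df",(arm.get_ft_force()-f0).round(2))
p,R=tcp(loc(c,yaw,0,Y,.174),yaw,.06); arm.move_l(p,R,speed=.02)
arm.hold(.3); look("lifted",yaw); print(arm.get_time_s())
E
```

```text
wheels yaw -0.208 z 0.1727 rms 0.0053 len 0.1564 inner mid off -0.0003 c [0.5291 0.2663]
seat [0.4681 0.2771 0.1075] wheel rel seat x 0.0619 y 0.0021 yaw 0.000
hit False
df [-0.11 -0.41 -1.23]
wheels yaw -0.208 z 0.1783 rms 0.0029 len 0.1570 inner mid off -0.0005 c [0.565  0.2587]
seat [0.5654 0.2569 0.1741] wheel rel seat x -0.0007 y 0.0018 yaw -0.000
16.7417
```

View pics/lifted.png

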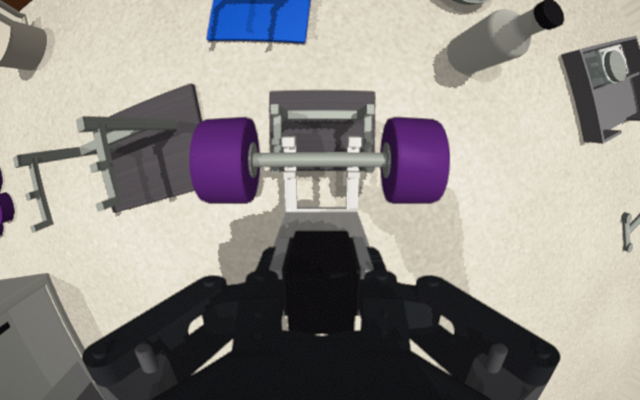

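The wheel pair is on both tines, with the axle in the seats. My fit stops early because residuals in metres meet the gtol threshold, so I'll rescale it and recheck the saved frames.

```bash
sed -i 's/q\[:,2\]-v\[2\])-.03$/q[:,2]-v[2])*1000-30/; s/f_scale=.002/f_scale=1.,x_scale=[.1,.01,.01]/; s/rms %.4f/rms %.2f/' meas.py
python3 - <<'E'
from view import *
im,P=load("rack"); wheels(im,P,(.57,.26),-.2,.13)
for n in("lifted",):
    im,d,c=pickle.load(open(f"w_{n}.pkl","rb")); P=cloud(d,c,True); P[d<=0]=9
    yaw,cc=wheels(im,P,(.5654,.2569),-.208,.179)
    e=cc-np.array([.5654,.2569]); print(e@[np.cos(.208),-np.sin(.208)],e@[np.sin(.208),np.cos(.208)])
print(arm.get_ft_force(),arm.get_position())
E
```

```text
wheels yaw -0.208 z 0.1299 rms 1.82 len 0.1555 inner mid off 0.0000 c [0.5652 0.2582]
wheels yaw -0.208 z 0.1784 rms 2.93 len 0.1570 inner mid off -0.0005 c [0.565  0.2587]
-0.0007772742368406315 0.0017119712925743927
[-0.1050372   0.75745413 -4.21276286] [0.52196613 0.26598031 0.26037512]
```

```bash
cat >> view.py <<'E'
def axle(name):
    im,d,c=pickle.load(open(f"w_{name}.pkl","rb")); pos,Ro=arm.get_position(),arm.get_orientation()
    T=((cloud(d,c,True)-pos)@Ro-SEAT)*1000; T[d<=0]=999
    m=(np.abs(T[...,1])<16)&(T[...,2]<0)&(T[...,2]>-14)&(np.abs(T[...,0])<16); q=T[m]
    print("axle pts",len(q),"x,y,z pct",np.percentile(q,[1,50,99],0).round(1).tolist(), "top x",q[q[:,2]<np.percentile(q[:,2],15),0].mean().round(1))
E
python3 - <<'E'
from view import *
axle("lifted")
c=(.5652,.2582);yaw=-.208; Y=-.0012; b=(.5645,-.2659); by=.179
p,R=tcp(loc(c,yaw,-.10,Y,.176),yaw,.06); arm.move_l(p,R,speed=.08)
p,R=tcp(loc(b,by,-.10,-.0018,.16),by,.06); arm.move_l(p,R,speed=.12)
p,R=tcp(loc(b,by,0,-.0018,.14),by,.06); arm.move_l(p,R,speed=.08); arm.hold(.4)
look("overbox",by); axle("overbox"); print(arm.get_time_s())
im,d,cc=pickle.load(open("w_overbox.pkl","rb")); P=cloud(d,cc,True); P[d<=0]=9
q=P[near(P,(.597,-.26),.14)&(P[...,2]>.042)&(P[...,2]<.05)]
print(len(q),cv2.minAreaRect((q[:,:2]*1000).astype(np.float32)))
E
```

```text
axle pts 700 x,y,z pct [[-4.7, -15.4, -11.1], [0.5, -0.1, -9.0], [4.7, 15.8, -5.4]] top x -0.1
wheels yaw 0.179 z 0.1443 rms 3.03 len 0.1561 inner mid off 0.0000 c [ 0.5629 -0.2665]
seat [ 0.5647 -0.2677  0.1401] wheel rel seat x -0.0016 y 0.0015 yaw 0.000
axle pts 718 x,y,z pct [[-5.4, -15.5, -10.9], [-0.3, 0.4, -9.0], [4.0, 15.7, -5.0]] top x -1.1
25.0
2123 ((597.696044921875, -259.6326904296875), (148.703125, 202.98348999023438), 10.328207969665527)
```

View pics/overbox.png

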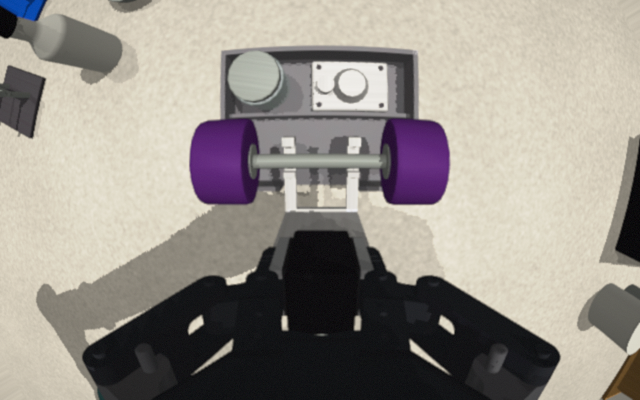

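The wheel pair hangs square over the front bay, with the axle at row 160. It is about 2 mm too far toward the front, so I shift it by that and lower.

```bash
python3 - <<'E'
from view import *
b=(.5647,-.2677); by=.180; X,Y=.0022,.0006
def go(x,z,pi,sp,fl=None):
    p,R=tcp(loc(b,by,X+x,Y,z),by,pi); return arm.move_l(p,R,speed=sp,force_limit=fl)
print(go(0,.075,.06,.06)); print(go(0,.037,.06,.03,8),arm.get_ft_force().round(2))
print(go(0,.025,.06,.012,6),arm.get_ft_force().round(2),arm.get_position().round(4))
arm.hold(.2); look("placed",by); print(arm.get_time_s())
E
```

```text
False
False [-0.76 -1.05 -4.08]
False [ 0.36 -0.71 -2.19] [ 0.5233 -0.2747  0.1114]
wheels yaw 0.181 z 0.0359 rms 3.01 len 0.1584 inner mid off 0.0001 c [ 0.565  -0.2655]
seat [ 0.5668 -0.2667  0.0251] wheel rel seat x -0.0015 y 0.0015 yaw 0.001
29.05
```

View pics/placed.png

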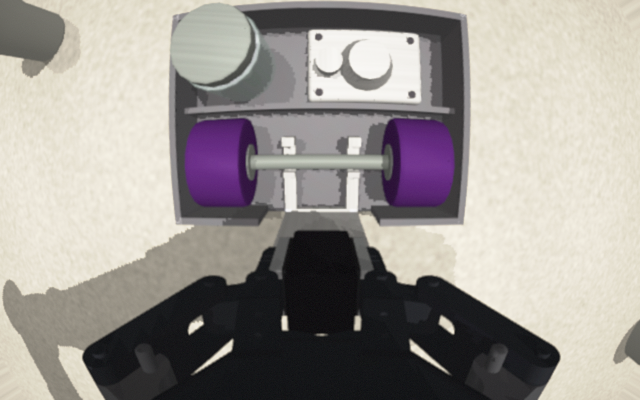

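The pair rests on the bay floor, with wheels at (220,163) and (418,163), axle height 36 mm and the load off the lifter. Next I free the fork and stand the lifter away.

```bash
python3 - <<'E'
from view import *
b=(.5647,-.2677); by=.180; X,Y=.0022,.0006
def go(x,z,pi,sp,fl=None):
    p,R=tcp(loc(b,by,X+x,Y,z),by,pi); return arm.move_l(p,R,speed=sp,force_limit=fl)
print(go(0,.0155,0,.012,6),arm.get_ft_force().round(2))
arm.hold(.2)
print(go(-.07,.0155,0,.03,4),arm.get_ft_force().round(2))
go(-.08,.12,0,.1)
T=lambda z:tcp((.52,-.05,z),0.)
arm.movep(*T(.12)); arm.move_l(*T(.02),speed=.1)
print(arm.move_l(*T(.004),speed=.015,force_limit=3),arm.get_position().round(4),arm.get_ft_force().round(2))
arm.hold(.2); arm.open_gripper(); arm.hold(.3)
p,R=T(.004); arm.move_l(arm.get_position()+[0,0,.15],speed=.1)
arm.movep(np.array([.48,-.19,.30]),Rd(0.1)); arm.hold(.5)
pos=arm.get_position(); c=arm.get_calibration("wrist"); im,d=arm.grab_frame("wrist"); cv2.imwrite("pics/final.png",im)
P=cloud(d,c,True);P[d<=0]=9
yaw,cc=wheels(im,P,(.565,-.2655),by,.036)
q=P[near(P,(.597,-.26),.14)&(P[...,2]>.042)&(P[...,2]<.05)&~purple(im)]; print(cv2.minAreaRect((q[:,:2]*1000).astype(np.float32)))
g=P[near(P,(.48,-.05),.06)&(P[...,2]>.1)&(P[...,2]<.13)]; print("grip",g.mean(0).round(4),np.median(g[:,2]),arm.get_time_s())
E
```

```text
False [ 1.1   0.16 -2.25]
False [-0.39  0.05 -1.85]
True [ 0.4809 -0.0501  0.0952] [-0.86 -0.96  4.55]
wheels yaw 0.181 z 0.0361 rms 2.54 len 0.1588 inner mid off 0.0010 c [ 0.5651 -0.2652]
((597.4285888671875, -259.87799072265625), (149.55535888671875, 203.28604125976562), 10.378003120422363)
grip [ 0.4786 -0.0532  0.1159] 0.11787930297907845 40.7083
```

View pics/final.png

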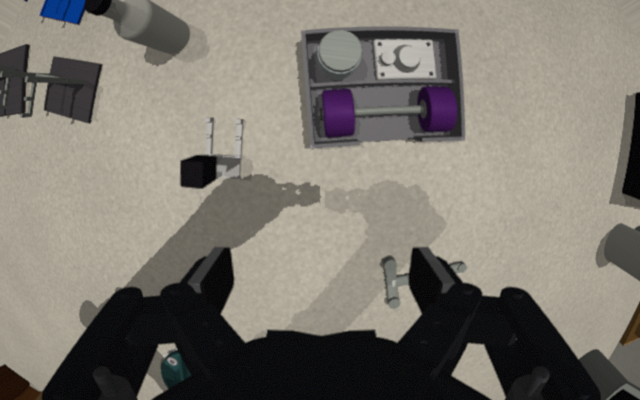

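The wheels are in the bay at (338,113) and (438,108), the lifter stands upright at (200,170), and nothing else has moved.

```bash
python3 -c "
from plant import arm
print(arm.hand_in())"
```

```text
the job is handed in; nothing more can be done
None
```

The job is handed in, with no verdict returned: by my last camera check the wheel pair lies level and centred to about 1 mm in the front bay, the lifter stands upright on the bare worktop, and nothing else looked disturbed, at about 41 s of the 67 s allowed.

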